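# Sort the loose bench things into their wooden holders

### The job

Tidy up the four loose things at the front of the bench (not the similar ones farther back), each into the wooden holder made for it: lay the file handle across both bars of the cradle, between the pegs; put the roll of masking tape flat over the spigot of the round hub; set the tin upright inside the rim of the round coaster; and stand the tape measure upright on the floor of the open box.

Things in the scene. Friction and masses are not known exactly. Their poses are not given: they have to be found in the camera images.
- file_handle: Loose turned handle of a file, dark wood, lying on its side: 95 mm long along its y, 30 mm thick, 0.06 kg. Origin midway along it, at its underside (its axis is 15 mm higher). Both ends may be taken as alike.
- screw_tin: Loose round grey tin, closed, standing upright: 64 mm in diameter, 45 mm tall, 0.16 kg. Origin at the centre of its underside, z up.
- masking_roll: Loose roll of cream masking tape lying flat, the one at the front: ring of 82 mm outside diameter with a hole of about 48 mm, 24 mm high, 0.1 kg. Its wall is 15 to 17 mm thick: pinch the wall, one finger in the hole, tips at half its height so as to clear the hub's spigot. Origin at the centre of its underside, z up.
- tape_measure: Loose tape measure standing upright, the one at the front: 37 mm thick along its x, 84 mm long along its y (-42 to +42 mm), 68 mm tall with its top button, 0.23 kg. The flat sides to grip are 34 mm apart and reach 61 mm up. Origin at the centre of its underside, z up.
- handle_cradle: Fixed wooden cradle for the file handle, plate 78 by 78 mm, 9 mm thick. Two bars, 12 mm wide, run along x at y = +-29 mm, tops at z = 18 mm; each has a tapered peg at x = -29 and +29 mm (14 mm thick at the foot, tops at z = 41 mm), 44 mm apart inside. The handle lies along the cradle's y, middle over the origin, its underside at about z = 18 mm, either way round. Origin under its centre at bench level.
- roll_hub: Fixed round wooden hub for the masking roll: disc of 92 mm diameter, top at z = 10 mm, with a dark tapered spigot in the middle, 30 mm across at its foot, 22 mm at its top, 8 mm high (top at z = 18 mm). Origin under its centre at bench level. The roll lies flat on the disc with its underside at z = 10 mm.
- tape_bay: Fixed open-topped plywood box for the tape measure, outside 67 mm along x by 112 mm along y, walls 6 mm, inside 55 by 100 mm; inner floor at z = 6 mm, rim at z = 30 mm. Origin under its centre at bench level. The tape measure stands in it with its 84 mm length along the box's y, either way round.
- tin_coaster: Fixed turned wooden coaster for the tin: round dish of 93 mm outside diameter, inside about 82 mm, inner floor at z = 6 mm, rim at z = 18 mm. Origin under its centre at bench level.

How it is judged:
By the outcome, as a careful person would: the job done as asked, in the order asked, and still so for the second after the job is handed in, with the robot touching nothing.
It also fails if it takes over 136 s, if anything falls off the work surface, if the arm or the gripper's body presses on something with over 40 N, if the wrist force passes 120 N, or if a joint passes its speed limit or range.

### The arm

A 6-joint arm with a two-finger parallel gripper is mounted at the origin on a cart in front of the work surface, level with it; the furniture and walls round the work are solid. World frame = base frame: x ahead of the robot, y to its left, z up, the work surface at z = 0. Lengths are in m, angles in rad, forces in N, time in s.
With the tool pointing down it reaches from about 0.275 to 0.825 m from the base axis. Payload 4.9 kg.
Tool frame: the origin (TCP) lies midway between the tips of the shut fingers; the grasp point (between the pads) lies 19 mm behind it; z points along the fingers, y is the direction in which the jaws open and shut (so a half turn about z gives the same grasp; the last joint's range is limited). The gripper opens to 85 mm and grips with 20 to 120 N. Pads are 22 mm wide; open, the fingers measure 114 mm over their backs; the gripper's body (76 mm by 85 mm) begins 54 mm behind the grasp point. The pads swing forward as they close: fully open they stand 13 mm farther back than shut.
Start: joints at [1.187, 0.326, -0.193, 1.052, 0, 1.437], TCP at [0.136, 0.533, 0.231] pointing down, gripper open.
Joint ranges: [-2.65, 2.65], [-0.97, 1.79], [-1.3, 1.35], [-1.93, 2.1], [-1.47, 1.37], [-3.14, 3.14]. Speed limits (rad/s): [2.57, 2.57, 3.14, 3.14, 3.14, 3.14].

### API

Orientations are given as a rotation vector (axis times angle).
In Python, from workcell import bot gives the robot as it stands. Calls block until the motion is done:
- bot.move_to(position, orientation): joint-space move of the TCP to a pose.
- bot.servo_line(position, ori=None, rate=0.15): straight line of the TCP; ori=None keeps the orientation; rate is the mean speed in m/s.
- bot.set_joints(angles): joint-space move.
- bot.command_gripper(opening, force=None): opening from 0.0 (shut) to 1.0 (fully open); force is the grip in N (None keeps the last); returns when the fingers have stopped.
- bot.hold(seconds).
- bot.solve_ik(position, orientation): joint angles nearest the present ones, or None.
- bot.get_obs(): the state.
- bot.read_camera(name): name is "scene" or "side" or "wrist"; returns a dict with "frame" (420x560x3 uint8, red, green, blue), "mtx" (3x3 intrinsics, pixels), "cam_to_world" (4x4, takes a point from camera to world coordinates). Camera axes: x right, y down, z forward; pixel columns grow to the right and rows downward; lengths in m; the calibration is good to about 2 mm. A picture is of the moment at which its call begins. There is no depth.
A pose or a line that the arm cannot do raises bot.MotionError and nothing moves.
- bot.hand_in(): hands the job in, once; it reports no verdict.
The state is a dict: "time": time; "q": joint angles; "joint_vel": joint speeds; "effort": joint torques, N m; "eef_pos": TCP position; "eef_rot": TCP orientation; "wrist_force": force on the tool from outside, world axes, zero at the start; "ft_torque": the same for the moment, N m; "opening": opening from 0.0 (shut) to 1.0 (fully open).
Only numpy, scipy, OpenCV 4.12 (cv2) and the standard library are available. Lean on these libraries where they do the work, as an engineer would, in place of code of your own. Each camera call takes 0.05 s, during which the arm holds its last target.

## Working session

There is one attempt and no reset: what is moved stays moved. The work goes in short steps, each a Python script; the robot and the scene stay as the last script left them, time stands still between calls to the robot, and variables do not carry over. Pictures are saved under pics/ and viewed, and the job is handed in when it is done.

```bash
ls; mkdir -p pics
python3 - <<'E'
from workcell import bot
import cv2
for n in ["scene","side","wrist"]:
    c=bot.read_camera(n); cv2.imwrite(f"pics/{n}0.png",c["frame"][:,:,::-1]); print(n,c["mtx"].tolist(),c["cam_to_world"].round(3).tolist())
o=bot.get_obs(); print(o["time"],o["eef_pos"],o["eef_rot"],o["opening"])
E
```

```text
pics
scene [[391.0961384126506, 0.0, 276.70184871353285], [0.0, 391.0961384126506, 206.1337442810954], [0.0, 0.0, 1.0]] [[0.851, -0.355, 0.387, 0.054], [-0.525, -0.601, 0.603, -0.615], [0.018, -0.716, -0.698, 0.756], [0.0, 0.0, 0.0, 1.0]]
side [[517.5320630865995, 0.0, 269.1117497317495], [0.0, 517.5320630865995, 216.59840721030895], [0.0, 0.0, 1.0]] [[0.917, -0.185, 0.354, -0.03], [-0.399, -0.377, 0.836, -1.117], [-0.021, -0.908, -0.419, 0.622], [0.0, 0.0, 0.0, 1.0]]
wrist [[323.0724479887168, 0.0, 283.50290400631445], [0.0, 323.0724479887168, 210.27404136498134], [0.0, 0.0, 1.0]] [[0.248, 0.921, 0.299, 0.058], [0.969, -0.235, -0.078, 0.553], [-0.002, 0.309, -0.951, 0.372], [0.0, 0.0, 0.0, 1.0]]
0.15 [0.1357912  0.53254229 0.23071726] [-3.91298192e-01 -3.11682328e+00  1.91929943e-03] 0.9998362685430866
```

View pics/scene0.png

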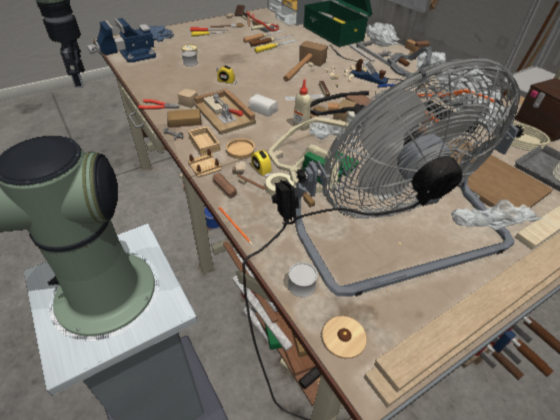

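View pics/side0.png

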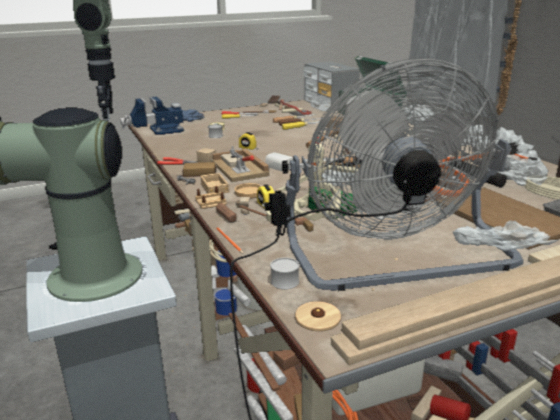

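View pics/wrist0.png

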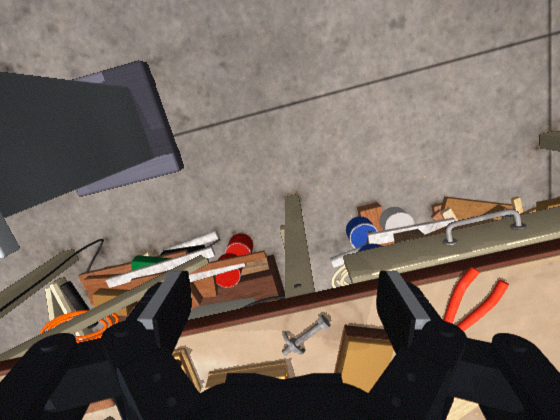

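```bash
cat > h.py <<'E'
from workcell import bot
import numpy as np, cv2
from scipy.spatial.transform import Rotation as R
def ray(c,uv,z):
    d=c["cam_to_world"][:3,:3]@np.linalg.solve(c["mtx"],[uv[0],uv[1],1.]); o=c["cam_to_world"][:3,3]
    return o+d*(z-o[2])/d[2]
def proj(c,p):
    T=c["cam_to_world"]; q=T[:3,:3].T@(np.array(p)-T[:3,3]); q=c["mtx"]@q; return q[:2]/q[2]
def down(psi):  # tool z down, tool y (jaw) axis at angle psi from world x
    y=np.array([np.cos(psi),np.sin(psi),0]); z=np.array([0,0,-1.]); x=np.cross(y,z)
    return R.from_matrix(np.c_[x,y,z]).as_rotvec()
def save(n,c=None,crop=None,f=1):
    c=c or bot.read_camera(n.split('_')[0]); im=c["frame"][:,:,::-1]
    if crop: im=im[crop[1]:crop[3],crop[0]:crop[2]]
    im=cv2.resize(im,None,fx=f,fy=f,interpolation=cv2.INTER_CUBIC); cv2.imwrite(f"pics/{n}.png",im); return c
E
python3 - <<'E'
from h import *
c=save("scene_a",crop=(150,100,350,260),f=4); d=save("side_a",crop=(180,130,340,330),f=3)
for k,u,z in [("hub",(344,337),.01),("tin",(301,272),.045),("roll",(278,184),.02),("tape",(262,161),.03),("coaster",(240,148),.01),("box",(203,140),.03),("cradle",(205,163),.02),("handle",(224,184),.015),("plug",(287,200),0.0),("edge1",(320,390),0),("edge2",(200,200),0)]:
    print(k,ray(c,u,z).round(3))
print("hub",ray(d,(318,316),.01),"tin",ray(d,(285,265),.045))
o=bot.get_obs();print(R.from_rotvec(o["eef_rot"]).as_matrix().round(2))
T=d["cam_to_world"]
E
```

```text
hub [ 0.385 -0.367  0.01 ]
tin [ 0.385 -0.207  0.045]
roll [0.513 0.096 0.02 ]
tape [0.521 0.201 0.03 ]
coaster [0.507 0.318 0.01 ]
box [0.413 0.391 0.03 ]
cradle [0.374 0.291 0.02 ]
handle [0.382 0.18  0.015]
plug [0.511 0.044 0.   ]
edge1 [ 0.284 -0.423  0.   ]
edge2 [0.301 0.168 0.   ]
hub [ 0.38625642 -0.37122832  0.01      ] tin [ 0.38702889 -0.21581425  0.045     ]
[[-0.97  0.25 -0.  ]
 [ 0.25  0.97 -0.  ]
 [ 0.   -0.   -1.  ]]
```

View pics/scene_a.png

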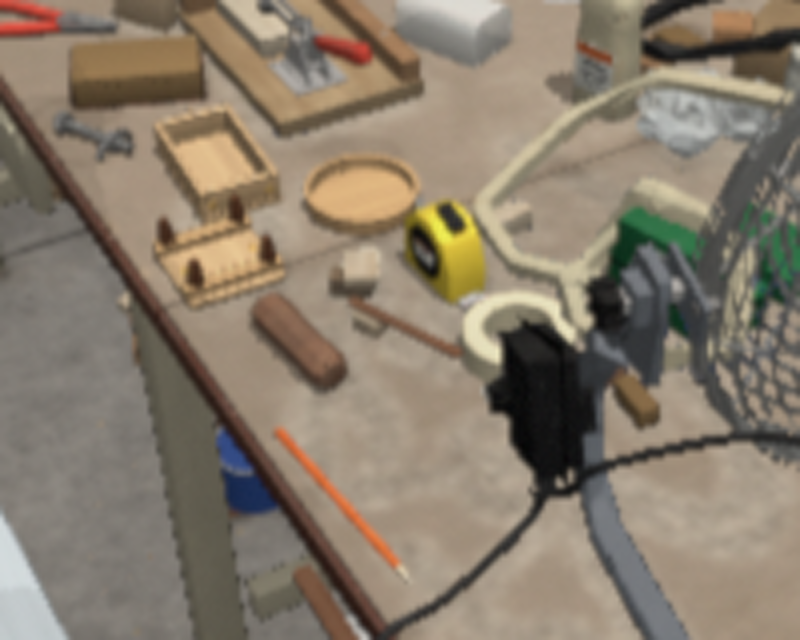

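View pics/side_a.png

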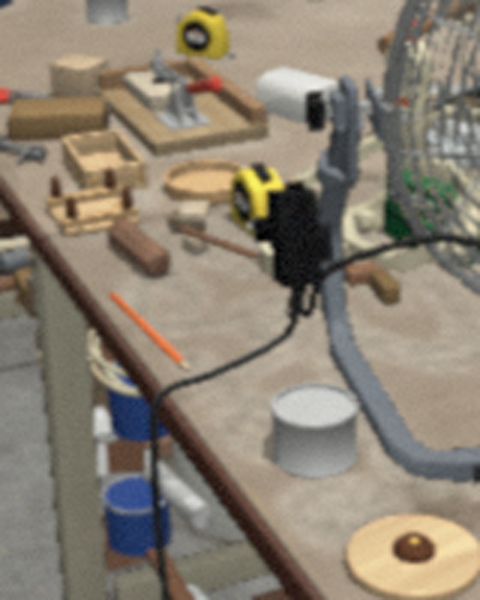

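Run:
```python
from h import *
c=bot.read_camera("scene"); d=bot.read_camera("side")
def tri(a,b):
    P=[]
    for k in (c,d):
        T=np.linalg.inv(k["cam_to_world"]); P.append(k["mtx"]@T[:3])
    X=cv2.triangulatePoints(P[0],P[1],np.float64(a).reshape(2,1),np.float64(b).reshape(2,1)); return (X[:3]/X[3]).ravel().round(3)
print("ctrl bottom",tri((287,221),(280,224)),"top",tri((284,181),(280,192)))
print("knob top",tri((301,170),(296,157)))
print("cable at edge",tri((248,257),(234,260)))
T=np.linalg.inv(np.eye(4))
o=bot.get_obs(); w=bot.read_camera("wrist"); M=R.from_rotvec(o["eef_rot"]).as_matrix()
print("cam in tool",(M.T@(w["cam_to_world"][:3,3]-o["eef_pos"])).round(3),(M.T@w["cam_to_world"][:3,:3]).round(2).tolist())
for p in [(.40,.25,.28)]:
  for psi in np.linspace(0,np.pi*2,9)[:-1]:
    q=bot.solve_ik(p,down(psi)); print(round(psi,2),None if q is None else np.round(q,2))
```

```text
ctrl bottom [ 0.431 -0.086  0.079] top [ 0.471 -0.003  0.126]
knob top [ 0.455 -0.112  0.25 ]
cable at edge [ 0.315 -0.083  0.008]
cam in tool [ 0.081  0.    -0.142] [[-0.0, -0.95, -0.31], [1.0, -0.0, -0.0], [0.0, -0.31, 0.95]]
0.0 [ 0.4   0.15 -0.3   1.12  0.    1.97]
0.79 [ 0.4   0.15 -0.3   1.12  0.    1.19]
1.57 [ 0.4   0.15 -0.3   1.12  0.    0.4 ]
2.36 [ 0.4   0.15 -0.3   1.12  0.   -0.38]
3.14 [ 0.4   0.15 -0.3   1.12  0.   -1.17]
3.93 [ 0.4   0.15 -0.3   1.12  0.   -1.95]
4.71 [ 0.4   0.15 -0.3   1.12  0.   -2.74]
5.5 [ 0.4   0.15 -0.3   1.12 -0.    2.76]
```

Run:
```python
from h import *
bot.move_to([.40,.22,.30],down(np.pi/2))
c=save("wrist_b",f=1.42); np.save("wb.npy",c,allow_pickle=True); print(bot.get_obs()["time"])
```

```text
1.9833
```

View pics/wrist_b.png

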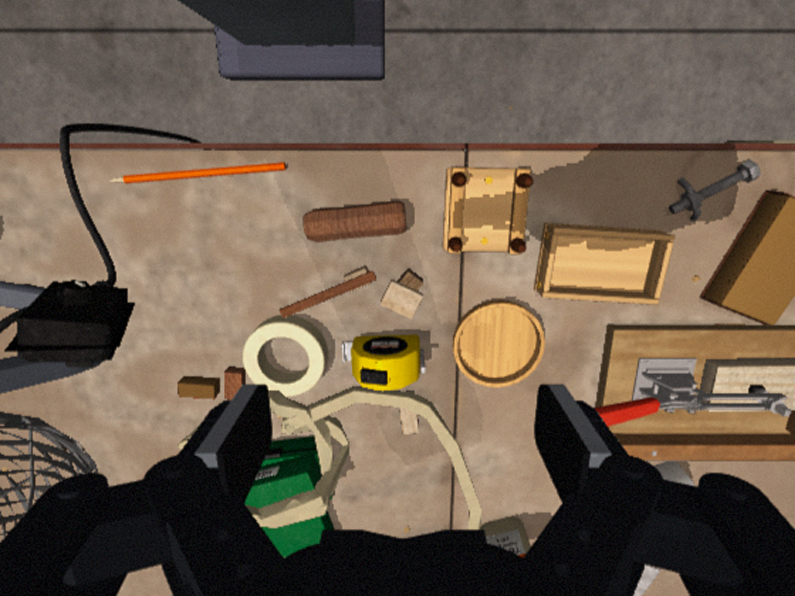

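Run:
```python
from h import *
c=np.load("wb.npy",allow_pickle=True).item()
save("wrist_b2",c,crop=(160,100,480,290),f=2.5)
```

```text
(no output)
```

View pics/wrist_b2.png

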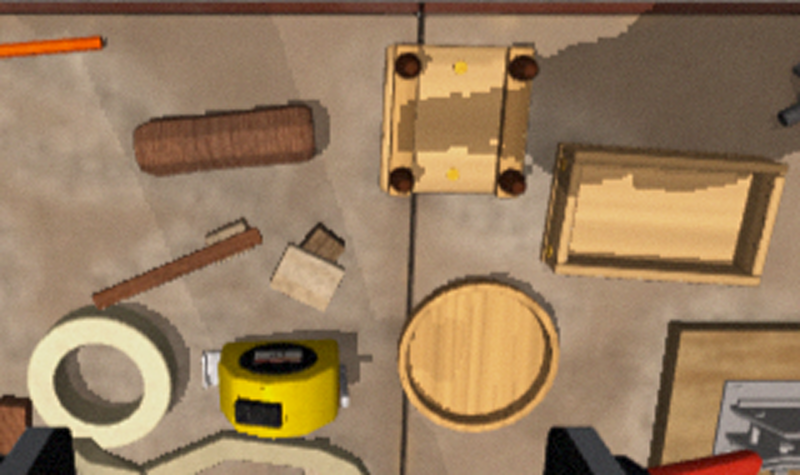

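```bash
cat > meas.py <<'E'
from h import *
c=np.load("wb.npy",allow_pickle=True).item()
im=c["frame"]; hsv=cv2.cvtColor(im,cv2.COLOR_RGB2HSV)
def big(roi,lo,hi,name):
    x0,y0,x1,y1=roi; m=np.zeros(im.shape[:2],np.uint8); m[y0:y1,x0:x1]=cv2.inRange(hsv[y0:y1,x0:x1],lo,hi)
    m=cv2.morphologyEx(m,cv2.MORPH_CLOSE,np.ones((3,3)))
    m=cv2.morphologyEx(m,cv2.MORPH_OPEN,np.ones((3,3)))
    k=max(cv2.findContours(m,cv2.RETR_EXTERNAL,cv2.CHAIN_APPROX_NONE)[0],key=cv2.contourArea); cv2.drawContours(vis,[k],-1,(255,0,255),1); return k
vis=im.copy()
def world(k,z): return np.array([ray(c,p[0]+0.0,z)[:2] for p in k],np.float32)
def rect(k,z,n):
    r=cv2.minAreaRect(world(k,z)*1000); print(n,"c",np.round(r[0],1),"size",np.round(r[1],1),"ang",round(r[2],1)); return r
k=big((208,135,292,175),(0,70,30),(14,255,150),"handle"); rect(k,.015,"handle")
k=big((165,215,235,282),(20,20,150),(35,120,255),"roll")
(x,y),r=cv2.minEnclosingCircle(world(k,.024)*1000); print("roll",x,y,r, cv2.fitEllipse(world(k,.024)*1000))
k=big((235,228,305,280),(22,150,60),(35,255,255),"tape"); rect(k,.061,"tape yellow")
k=big((317,205,388,276),(10,60,120),(25,200,255),"coaster"); print("coaster",cv2.fitEllipse(world(k,.014)*1000),cv2.minEnclosingCircle(world(k,.018)*1000))
k=big((312,114,376,182),(8,50,90),(25,200,255),"cradle");rect(k,.014,"cradle")
k=big((370,150,478,217),(8,50,60),(25,200,255),"box");rect(k,.03,"box")
s=lambda p:(160+p[0]/2.5,100+p[1]/2.5)
P=np.array([ray(c,s(p),.041)[:2] for p in [(408,64),(524,67),(513,181),(402,180)]]);print("pegs",P.round(4).tolist(),P.mean(0))
cv2.imwrite("pics/vis.png",cv2.resize(vis[100:290,160:480,::-1],None,fx=2.5,fy=2.5))
E
python3 meas.py
```

```text
handle c [377.2 178.9] size [ 41.9 103.4] ang 5.5
roll 519.5054931640625 101.02159118652344 41.06023406982422 ((518.4138793945312, 101.28253173828125), (77.51244354248047, 81.15814208984375), 151.4590606689453)
tape yellow c [505. 205.] size [54.1 62. ] ang 1.7
coaster ((505.1316833496094, 318.0777282714844), (117.2837142944336, 127.70550537109375), 104.23710632324219) ((501.871826171875, 316.4039001464844), 72.27462005615234)
cradle c [373.3 300.7] size [89.2 85.2] ang 1.6
box c [417.1 405.8] size [151.5  88.2] ang 90.0
pegs [[0.3425, 0.2685], [0.3439, 0.3243], [0.3995, 0.3234], [0.399, 0.2676]] [0.37122955 0.29595008]
```

View pics/vis.png

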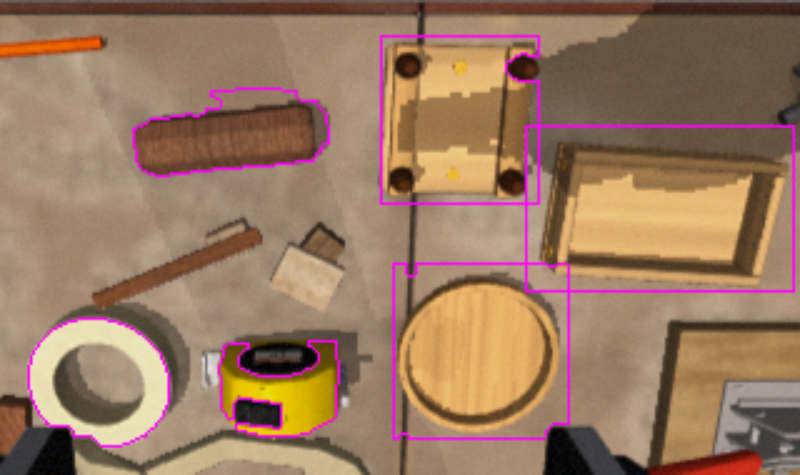

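Run:
```python
from h import *
c=np.load("wb.npy",allow_pickle=True).item()
s=lambda p:(160+p[0]/2.5-.3,100+p[1]/2.5-.3)
W=lambda p,z:ray(c,s(p),z)[:2]
a,b=W((135,149),.015),W((317,131),.015); print("handle ends",a,b,(a+b)/2,np.linalg.norm(a-b),np.degrees(np.arctan2(*(b-a)[::-1])))
e=[W(p,.015) for p in [(150,122),(300,107),(313,158),(160,174)]]; print(np.mean(e,0),np.degrees(np.arctan2(*(e[1]-e[0])[::-1])),np.degrees(np.arctan2(*(e[2]-e[3])[::-1])),np.linalg.norm(e[0]-e[3]))
P=np.array([W(p,.041) for p in [(408,64),(524,67),(513,181),(402,180)]]);print("pegs",P.round(4).tolist(),P.mean(0))
q=[W((480,278),.018),W((480,430),.018),W((398,360),.018),W((559,350),.018)];print("coaster",q, (q[0]+q[1])/2,(q[2]+q[3])/2)
```

```text
handle ends [0.38716571 0.1285405 ] [0.37772138 0.22468907] [0.38244354 0.17661479] 0.09661129531806845 95.60996286040617
[0.38270365 0.17918487] 95.61704536986936 95.99031919616814 0.02770917876778837
pegs [[0.3422, 0.2681], [0.3436, 0.324], [0.3991, 0.323], [0.3986, 0.2672]] [0.37086396 0.29556006]
coaster [array([0.45791604, 0.31485693]), array([0.55195752, 0.32099087]), array([0.50716892, 0.27126289]), array([0.50098303, 0.36257146])] [0.50493678 0.3179239 ] [0.50407597 0.31691718]
```

```bash
cat >> h.py <<'E'
def st(t=""):
    o=bot.get_obs(); print(t,"t",round(o["time"],1),"pos",o["eef_pos"].round(4),"F",np.round(o["wrist_force"],1),"open",round(o["opening"],3),flush=True); return o
E
python3 - <<'E'
from h import *
o=down(np.pi+.098)
bot.move_to([.3825,.177,.13],o); bot.servo_line([.3825,.177,.03],rate=.15);bot.servo_line([.3825,.177,.003],rate=.05); st("low")
bot.command_gripper(0.0,40); st("grip")
bot.servo_line([.3825,.177,.10],rate=.15); st("up"); save("scene_c",crop=(150,60,350,220),f=4); save("wrist_c",f=1.2)
E
```

```text
low t 5.0 pos [0.3836 0.1773 0.0048] F [-9.2 -2.7 35.9] open 1.0
grip t 5.6 pos [0.4089 0.1806 0.0124] F [22.1 -3.  49.7] open 0.338
up t 6.4 pos [0.3818 0.1768 0.099 ] F [-0.3 -0.5 -0.5] open 0.331
```

View pics/scene_c.png

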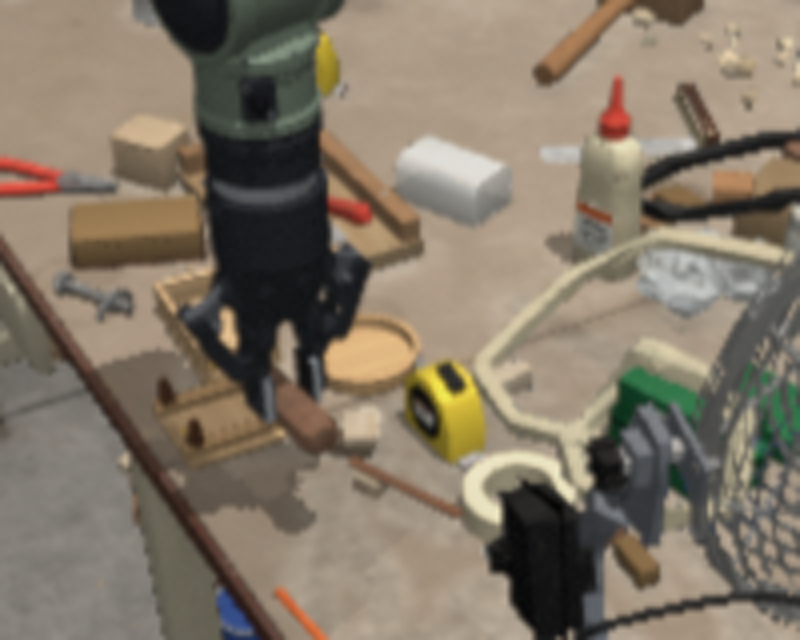

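View pics/wrist_c.png

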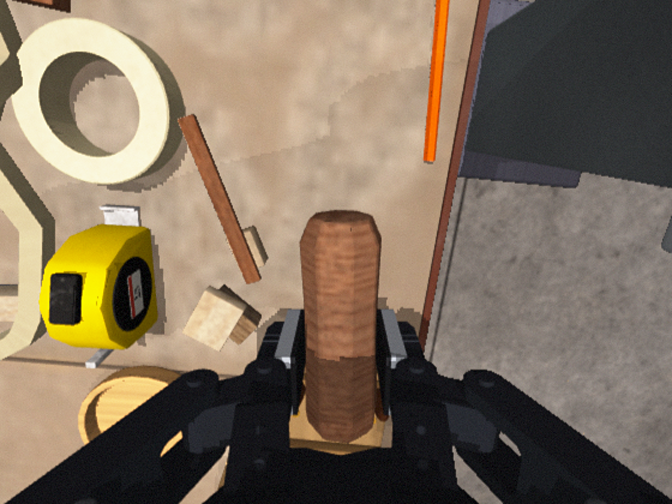

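Run:
```python
from h import *
o=bot.get_obs(); M=R.from_rotvec(o["eef_rot"]).as_matrix(); c=bot.read_camera("wrist")
for z in (.1,.11):
  for p in [(340,216),(343,440),(302,270),(380,270)]:
    print(z,p,(M.T@(ray(c,(p[0]/1.2,p[1]/1.2),z)-o["eef_pos"])).round(4))
d=save("side_c",crop=(180,130,340,290),f=4)
```

```text
0.1 (340, 216) [ 0.0472  0.0012 -0.0012]
0.1 (343, 440) [-0.0561  0.0024 -0.0013]
0.1 (302, 270) [ 0.0259 -0.0136 -0.0013]
0.1 (380, 270) [ 0.0259  0.0166 -0.0012]
0.11 (340, 216) [ 0.0494  0.0012 -0.0112]
0.11 (343, 440) [-0.0465  0.0023 -0.0113]
0.11 (302, 270) [ 0.0297 -0.0125 -0.0113]
0.11 (380, 270) [ 0.0296  0.0155 -0.0112]
```

View pics/side_c.png

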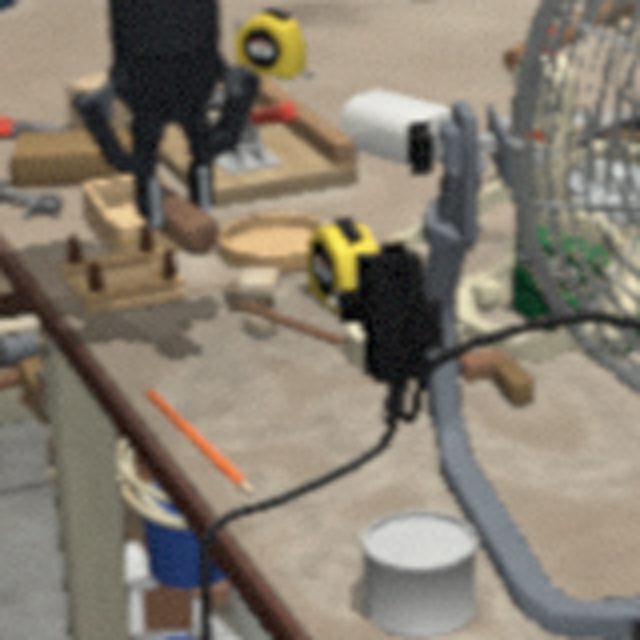

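Run:
```python
from h import *
o=down(np.pi-.017); x,y=.3728,.297
bot.servo_line([.3825,.177,.14],rate=.2); bot.move_to([x,y,.14],o); bot.servo_line([x,y,.045],rate=.15); st()
for z in np.arange(.036,.012,-.003):
    bot.servo_line([x,y,z],rate=.06); s=st(z)
    if s["wrist_force"][2]>4: break
save("wrist_d",f=1.2); save("scene_d",crop=(150,60,350,220),f=4)
```

```text
t 8.3 pos [0.3734 0.2967 0.0455] F [ 0.1 -0.2 -0.4] open 0.33
0.036 t 8.6 pos [0.3727 0.2969 0.036 ] F [-0.5 -1.4 -1.6] open 0.332
0.032999999999999995 t 8.8 pos [0.3727 0.297  0.0329] F [ 0.1  0.7 -1. ] open 0.331
0.029999999999999992 t 9.1 pos [0.3733 0.2974 0.0306] F [-0.2  0.   5.4] open 0.328
```

View pics/wrist_d.png

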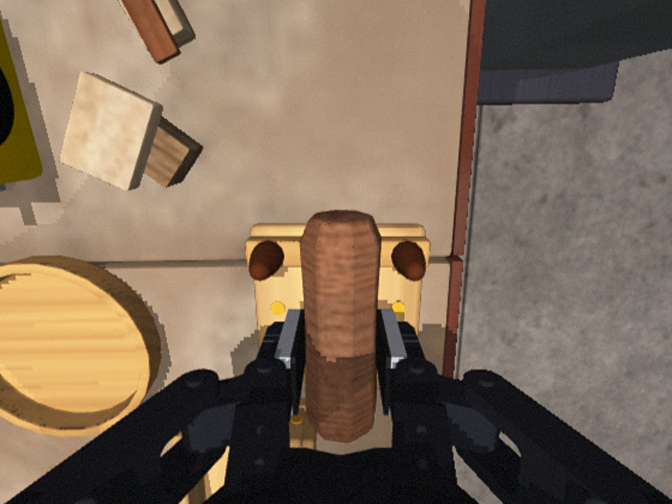

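View pics/scene_d.png

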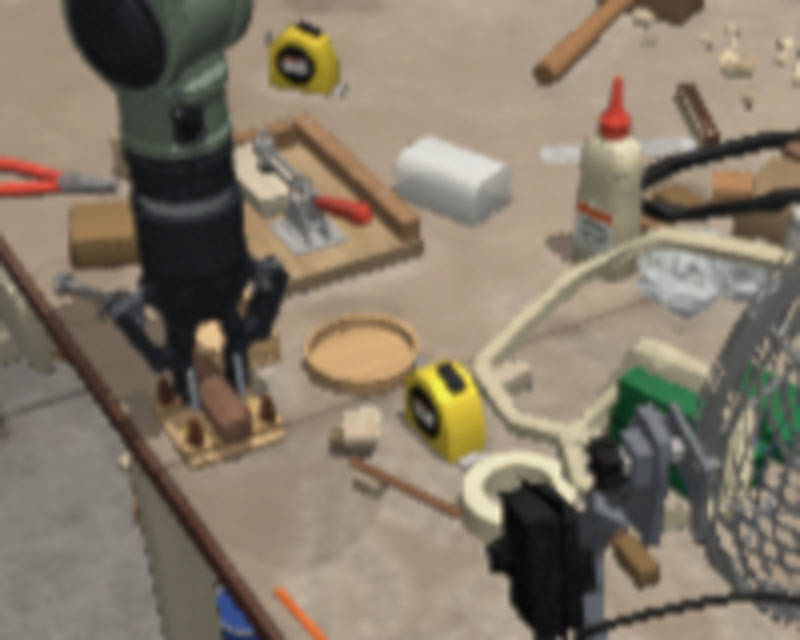

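Run:
```python
from h import *
bot.servo_line([.3728,.297,.029],rate=.05); st()
bot.command_gripper(0.55); st("rel"); bot.servo_line([.3728,.297,.20],rate=.2)
# view from camera over cradle: camera is -y side .08
bot.move_to([.40,.33,.24],down(np.pi/2)); c=save("wrist_e",f=1.2); np.save("we.npy",c,allow_pickle=True); st()
```

```text
t 9.4 pos [0.3733 0.2974 0.0304] F [-3.  -2.4 15.2] open 0.332
rel t 9.7 pos [0.3727 0.2969 0.0288] F [-0.6 -0.1 -0.2] open 0.546
 t 12.2 pos [0.3997 0.3298 0.2395] F [-0.2 -0.5 -0.5] open 0.548
```

View pics/wrist_e.png

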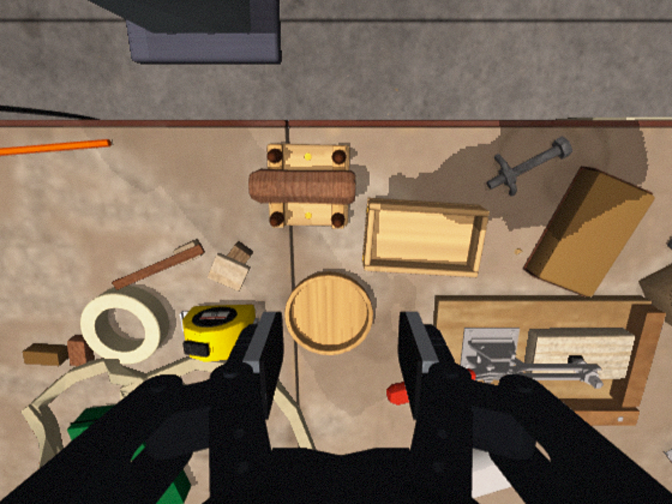

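Run:
```python
from h import *
c=np.load("we.npy",allow_pickle=True).item()
W=lambda p,z:ray(c,(p[0]/1.2,p[1]/1.2),z)[:2].round(4)
print("handle",W((249,187),.033),W((356,185),.033)); P=[W(p,.041) for p in [(274,156),(340,157),(338,219),(276,220)]]; print(P,np.mean(P,0))
B=[W(p,.03) for p in [(369,200),(489,206),(484,277),(364,271)]];print("box",B,np.mean(B,0))
q=[W((329,270),.018),W((329,355),.018),W((285,315),.018),W((374,312),.018)];print("coaster",q,(q[0]+q[1])/2,(q[2]+q[3])/2)
save("wrist_e2",c,crop=(60,90,420,310),f=2.2)
```

```text
handle [0.3707 0.2482] [0.3689 0.344 ]
[array([0.3431, 0.2733]), array([0.344 , 0.3297]), array([0.3982, 0.3279]), array([0.3991, 0.2722])] [0.3711   0.300775]
box [array([0.383 , 0.3561]), array([0.3885, 0.4662]), array([0.4584, 0.4696]), array([0.4522, 0.3529])] [0.420525 0.4112  ]
coaster [array([0.4556, 0.3186]), array([0.5534, 0.3177]), array([0.5056, 0.2724]), array([0.5021, 0.3648])] [0.5045  0.31815] [0.50385 0.3186 ]
```

View pics/wrist_e2.png

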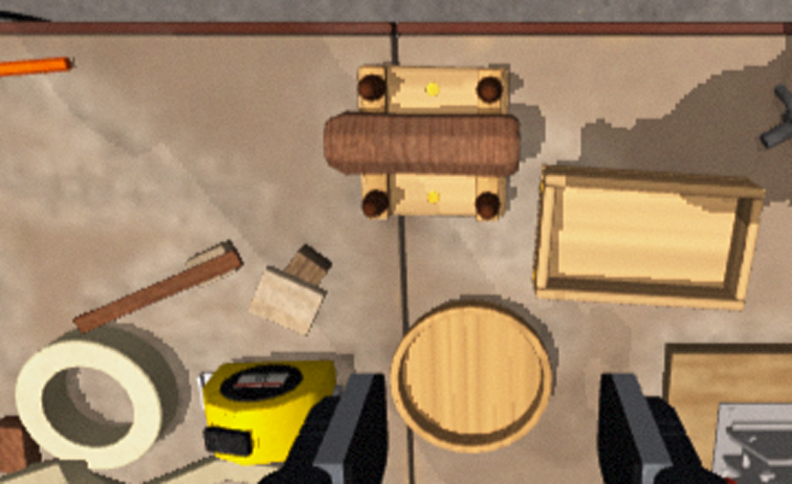

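Run:
```python
from h import *
o=down(np.pi-.017); x,y=.371,.299
bot.move_to([x,y,.12],o); bot.servo_line([x,y,.04],rate=.2); bot.servo_line([x,y,.020],rate=.08); st()
bot.command_gripper(0.0,40); st("grip"); bot.servo_line([x,y,.025],rate=.05); bot.servo_line([x,y+.0045,.025],rate=.05)
bot.servo_line([x,y+.0045,.0195],rate=.04); st("down"); bot.command_gripper(.55); bot.servo_line([x,y+.0045,.15],rate=.25)
bot.command_gripper(1.0)
# view roll+tape measure from psi=pi/2
bot.move_to([.45,.17,.20],down(np.pi/2)); c=save("wrist_f",f=1.4); np.save("wf.npy",c,allow_pickle=True); st()
```

```text
t 14.6 pos [0.3713 0.2992 0.0205] F [-0.7 -0.5  0.1] open 0.548
grip t 14.8 pos [0.3716 0.2993 0.0208] F [-0.8 -1.2  5.7] open 0.336
down t 15.6 pos [0.3715 0.3039 0.0204] F [-1.6 -1.3 13.3] open 0.335
 t 18.3 pos [0.4496 0.1704 0.1998] F [-0.5  0.2 -0.6] open 1.0
```

View pics/wrist_f.png

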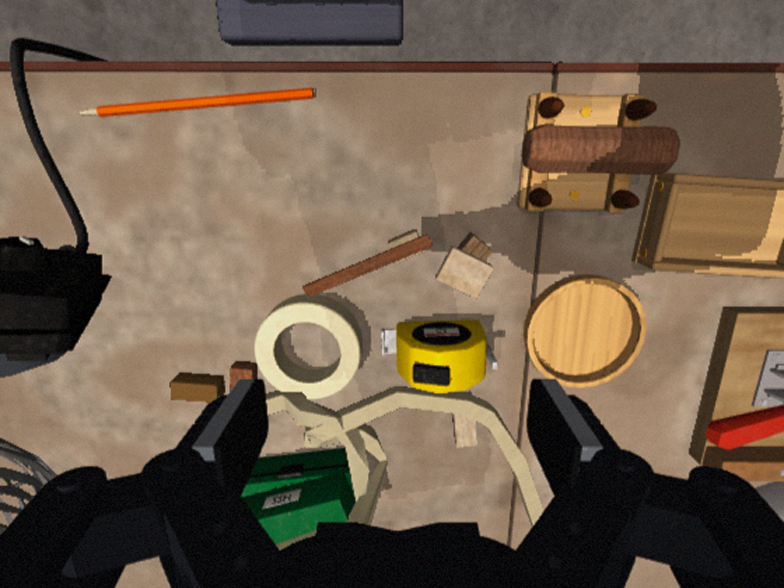

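Run:
```python
from h import *
c=np.load("wf.npy",allow_pickle=True).item()
im=c["frame"];hsv=cv2.cvtColor(im,cv2.COLOR_RGB2HSV)
m=cv2.inRange(hsv,(20,20,140),(35,120,255)); m[:205]=0; m[279:]=0; m[:,:178]=0; m[:,262:]=0
k=max(cv2.findContours(m,0,1)[0],key=cv2.contourArea)
w=np.array([ray(c,p[0],.024)[:2]*1000 for p in k],np.float32); print("roll",cv2.minEnclosingCircle(w),cv2.fitEllipse(w))
h=[ray(c,(a/1.4,b/1.4),.024)[:2].round(4) for a,b in [(272,345),(342,345),(307,315),(307,380)]];print("hole approx",h)
print("ctrl right edge z.1",ray(c,(110/1.4,270/1.4),.1),ray(c,(110/1.4,270/1.4),.15), "stick end",ray(c,(305/1.4,292/1.4),.01),"blocks",ray(c,(232/1.4,362/1.4),.01))
for n,roi,roit in [("scene",(318,312,372,362),(285,258,320,285)),("side",(290,298,345,332),(268,256,304,278))]:
    k=bot.read_camera(n); h=cv2.cvtColor(k["frame"],cv2.COLOR_RGB2HSV)
    m=cv2.inRange(h,(8,60,120),(28,200,255)); z=np.zeros_like(m); z[roi[1]:roi[3],roi[0]:roi[2]]=m[roi[1]:roi[3],roi[0]:roi[2]]
    q=max(cv2.findContours(z,0,1)[0],key=cv2.contourArea); e=cv2.convexHull(q); w=np.array([ray(k,p[0],.010)[:2]*1000 for p in e],np.float32)
    print(n,"hub",cv2.minEnclosingCircle(w),cv2.fitEllipse(w))
    save(n+"_f",k,crop=(240,230,400,390) if n=="scene" else (230,230,390,390),f=4)
```

```text
roll ((519.269775390625, 100.82183837890625), 40.90409469604492) ((517.2984619140625, 100.81338500976562), (75.5798568725586, 81.30594635009766), 179.94044494628906)
hole approx [array([0.5133, 0.0748]), array([0.5133, 0.1284]), array([0.4888, 0.1031]), array([0.5434, 0.0997])]
ctrl right edge z.1 [0.43367793 0.01203762 0.1       ] [0.42033289 0.04482511 0.15      ] stick end [0.47512817 0.09972094 0.01      ] blocks [0.53471752 0.03683336 0.01      ]
scene hub ((383.4969177246094, -359.6081848144531), 68.7116470336914) ((379.9234924316406, -371.0475158691406), (96.10646057128906, 143.9994354248047), 124.09857940673828)
side hub ((394.60443115234375, -365.0725402832031), 58.707462310791016) ((389.82470703125, -366.2785339355469), (91.49315643310547, 113.04771423339844), 136.1028594970703)
```

View pics/scene_f.png

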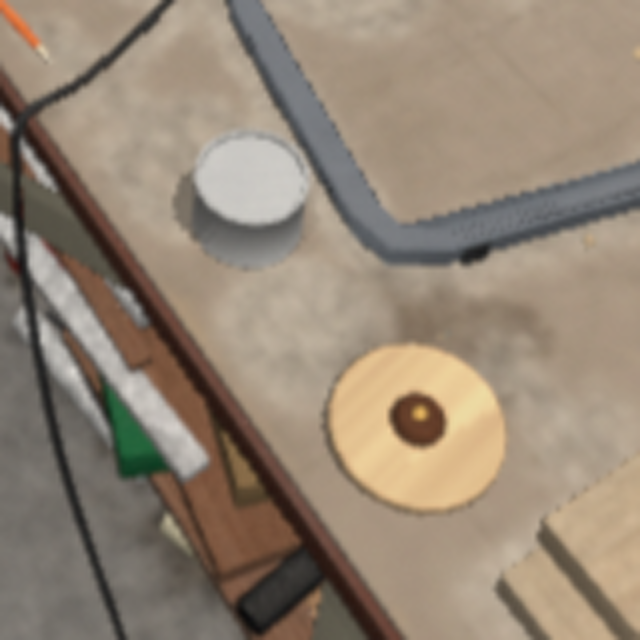

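View pics/side_f.png

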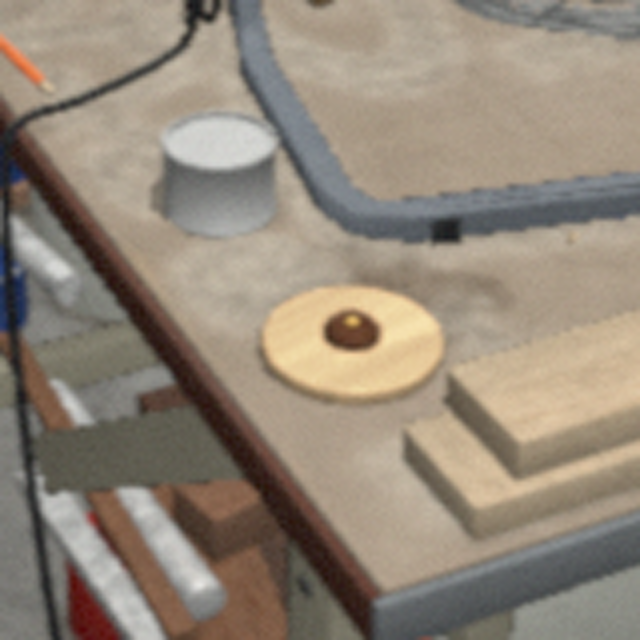

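Run:
```python
from h import *
for n,ox,hub,tin,tube,pl in [("scene",(240,230),[(420,415,.018),(330,425,.01),(507,425,.01),(418,343,.01),(418,505,.01)],[(251,178,.045),(194,180,.045),(308,180,.045)],[(230,0),(300,150),(360,235),(390,260),(250,0),(335,140)],[(497,585),(540,540)]),
  ("side",(230,230),[(352,320,.018),(262,340,.01),(444,340,.01),(352,285,.01),(352,397,.01)],[(220,142,.045),(162,142,.045),(278,142,.045)],[(235,60),(300,180),(345,225)],[(405,450),(448,390)])]:
    k=bot.read_camera(n); W=lambda p,z:ray(k,(ox[0]+p[0]/4-.4,ox[1]+p[1]/4-.4),z)[:2].round(4).tolist()
    print(n,"hub",[W(p,p[2]) for p in hub]); print("tin",[W(p,p[2]) for p in tin]); print("tube z0",[W(p,0.005) for p in tube]); print("plank",[W(p,.02) for p in pl])
```

```text
scene hub [[0.3874, -0.3637], [0.348, -0.3414], [0.4259, -0.3885], [0.4162, -0.328], [0.3601, -0.3979]]
tin [[0.3839, -0.2134], [0.3561, -0.1983], [0.4103, -0.2308]]
tube z0 [[0.4703, -0.0676], [0.439, -0.1891], [0.4334, -0.2552], [0.4379, -0.2771], [0.4815, -0.0742], [0.4614, -0.1938]]
plank [[0.3634, -0.4505], [0.3952, -0.4448]]
side hub [[0.3903, -0.3617], [0.3472, -0.3477], [0.4291, -0.3862], [0.4108, -0.3241], [0.3658, -0.4074]]
tin [[0.386, -0.2158], [0.3571, -0.202], [0.4149, -0.2296]]
tube z0 [[0.4672, -0.0638], [0.4379, -0.2119], [0.4385, -0.2648]]
plank [[0.3625, -0.4635], [0.4029, -0.4334]]
```

Run:
```python
from h import *
psi=np.radians(65); u=-np.array([np.cos(psi),np.sin(psi)]); p=np.array([.5187,.101])+.0325*u; o=down(psi)
bot.command_gripper(.5); bot.move_to([*p,.16],o); bot.servo_line([*p,.045],rate=.15); st(); bot.servo_line([*p,.013],rate=.05); s=st("low")
if abs(s["wrist_force"]).max()<8:
    bot.command_gripper(0,60); st("grip"); bot.servo_line([*p,.10],rate=.12); st("up")
save("scene_g",crop=(190,60,350,220),f=4); save("wrist_g",f=1.2)
```

```text
t 20.4 pos [0.5057 0.072  0.0459] F [0.7 0.4 0.9] open 0.5
low t 21.2 pos [0.505  0.0715 0.0129] F [ 0.6 -0.6 -0.3] open 0.495
grip t 21.6 pos [0.5057 0.0713 0.0136] F [-0.7 -1.7  3.9] open 0.188
up t 22.5 pos [0.5042 0.0716 0.0993] F [-1.2  0.6 -0.9] open 0.187
```

View pics/scene_g.png

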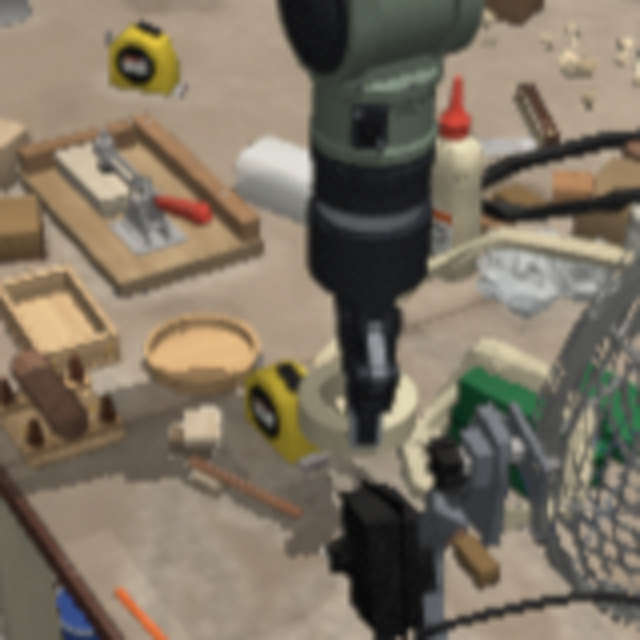

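View pics/wrist_g.png

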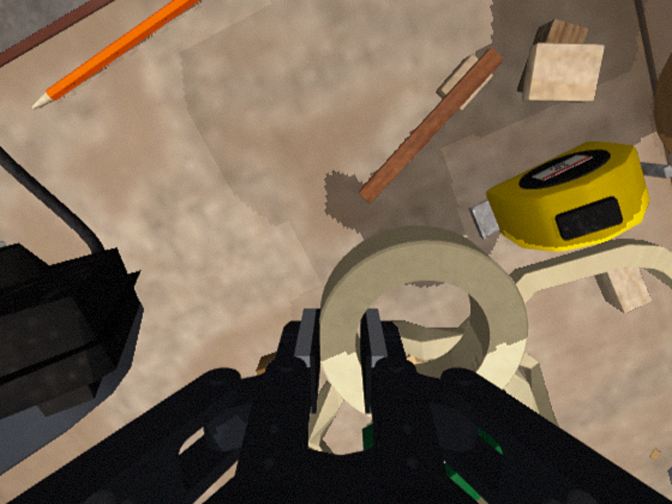

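Run:
```python
from h import *
o=bot.get_obs(); p=o["eef_pos"][:2]
bot.servo_line([*p,.30],rate=.25); bot.move_to([.36,.09,.32],down(np.radians(45))); st()
bot.move_to([.345,-.12,.32],down(np.radians(10))); st()
h=np.array([.388,-.364]); t=[h[0]-.0325,h[1]]
bot.move_to([*t,.16],down(0)); bot.servo_line([*t,.06],rate=.15); st()
save("scene_h",crop=(240,230,400,390),f=4); save("side_h",crop=(230,230,390,390),f=4)
```

```text
t 24.1 pos [0.3596 0.09   0.3193] F [ 0.2 -0.5 -1. ] open 0.189
 t 25.0 pos [ 0.3453 -0.1198  0.3196] F [ 0.3  0.3 -1. ] open 0.187
 t 26.9 pos [ 0.3562 -0.3644  0.061 ] F [ 0.3  0.5 -0.3] open 0.188
```

View pics/scene_h.png

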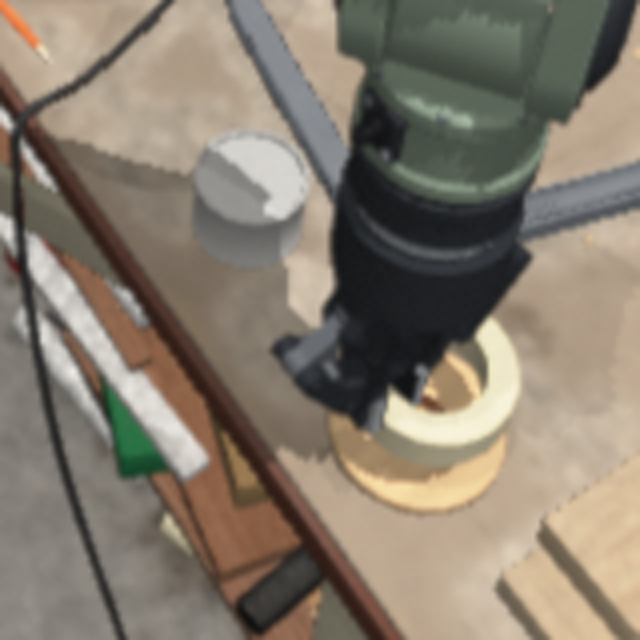

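View pics/side_h.png

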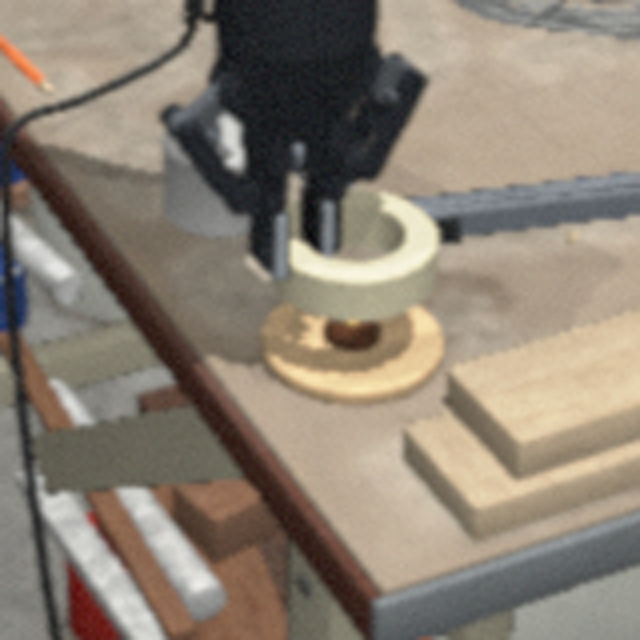

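Run:
```python
from h import *
d=bot.read_camera("side"); c=bot.read_camera("scene")
for p in [(285,240),(441,240),(363,187),(363,280)]: print("side",p,ray(d,(230+p[0]/4-.4,230+p[1]/4-.4),.0715)[:2].round(4))
for p in [(521,380),(490,322),(440,445)]: print("scene",p,ray(c,(240+p[0]/4-.4,230+p[1]/4-.4),.0715)[:2].round(4))
```

```text
side (285, 240) [ 0.3555 -0.3562]
side (441, 240) [ 0.4235 -0.3884]
side (363, 187) [ 0.413  -0.3293]
side (363, 280) [ 0.3731 -0.4025]
scene (521, 380) [ 0.4164 -0.3929]
scene (490, 322) [ 0.4243 -0.361 ]
scene (440, 445) [ 0.3617 -0.3986]
```

Run:
```python
from h import *
t=[.3545,-.362]
bot.servo_line([*t,.035],rate=.1); st()
for z in np.arange(.031,.018,-.003):
    bot.servo_line([*t,z],rate=.05); s=st(round(z,3))
    if s["wrist_force"][2]>4: break
bot.command_gripper(.42); st("rel"); bot.servo_line([*t,.06],rate=.1); st("up"); bot.servo_line([*t,.16],rate=.25)
save("scene_i",crop=(240,230,400,390),f=4); save("side_i",crop=(230,230,390,390),f=4)
```

```text
t 27.5 pos [ 0.3543 -0.3617  0.0349] F [ 0.2 -0.  -1.3] open 0.186
0.031 t 27.8 pos [ 0.3546 -0.3622  0.0312] F [ 0.9  0.4 -1.3] open 0.19
0.028 t 28.0 pos [ 0.3544 -0.3619  0.0279] F [-0.1  0.2 -1.3] open 0.192
0.025 t 28.3 pos [ 0.3544 -0.3618  0.0248] F [ 0.  -0.7 -1.8] open 0.188
0.022 t 28.5 pos [ 0.3548 -0.3623  0.0235] F [-2.8  3.9 15.1] open 0.19
rel t 28.9 pos [ 0.3545 -0.362   0.0218] F [-0.7 -0.2  0. ] open 0.42
up t 29.4 pos [ 0.3546 -0.3621  0.06  ] F [-0.5  1.1 -0.2] open 0.418
```

View pics/scene_i.png

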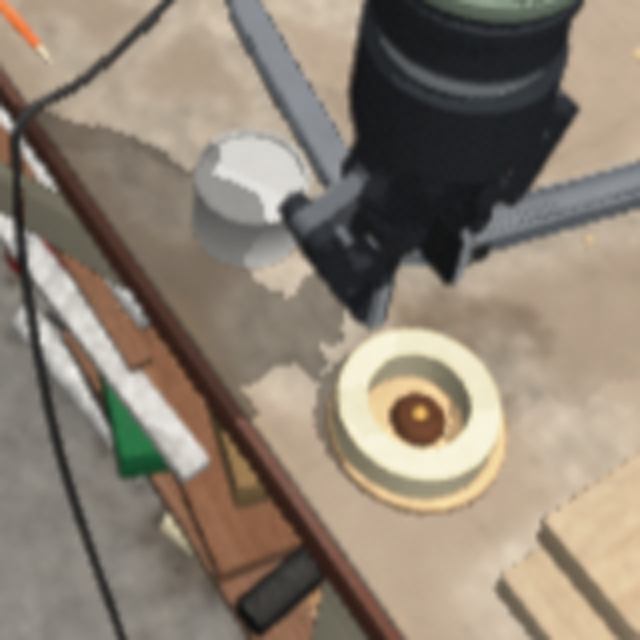

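View pics/side_i.png

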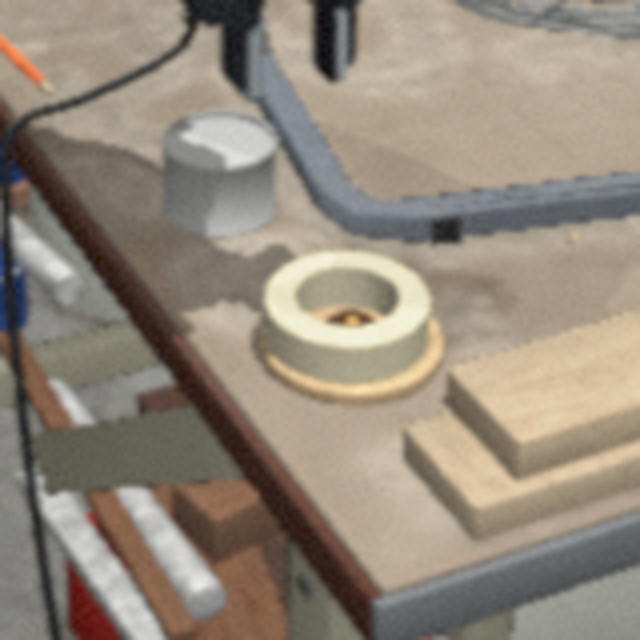

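Run:
```python
from h import *
o=down(np.pi/2); p=[.385,-.2145]
bot.command_gripper(1.0); bot.move_to([*p,.17],o); c=save("wrist_j",f=1.2)
bot.servo_line([*p,.07],rate=.15); st(); bot.servo_line([*p,.019],rate=.06); s=st("low")
if abs(s["wrist_force"]).max()<8:
    bot.command_gripper(0,60); st("grip"); bot.servo_line([*p,.08],rate=.12); st("up")
save("side_j",crop=(210,130,370,290),f=4)
```

```text
t 32.6 pos [ 0.3853 -0.2149  0.0704] F [1.2 0.4 0.1] open 0.998
low t 33.6 pos [ 0.3852 -0.2147  0.0192] F [-0.7  0.2  1.1] open 1.001
grip t 34.0 pos [ 0.3853 -0.2143  0.02  ] F [-0.8  1.9 11.4] open 0.719
up t 34.7 pos [ 0.3847 -0.2143  0.0796] F [-0.2 -0.6 -1.8] open 0.718
```

View pics/wrist_j.png

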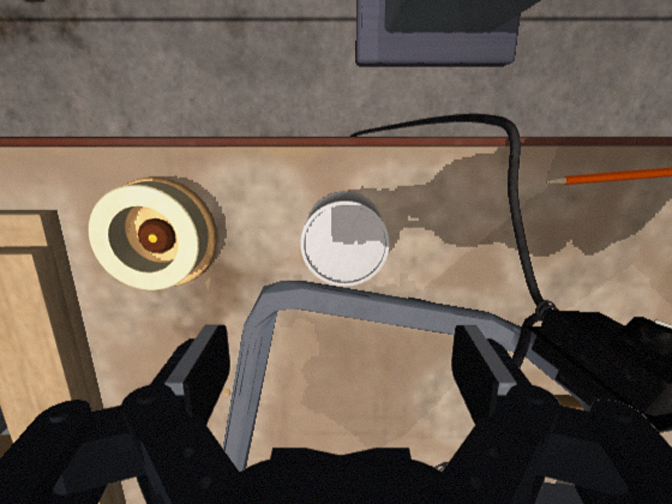

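View pics/side_j.png

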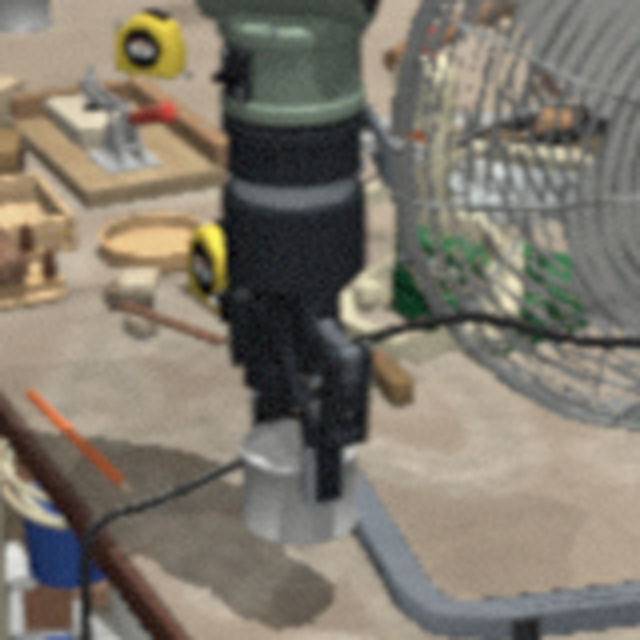

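Run:
```python
from h import *
bot.servo_line([.385,-.2145,.30],rate=.25)
bot.move_to([.345,-.12,.33],down(np.radians(70))); bot.move_to([.36,.09,.33],down(np.radians(45))); st()
t=[.5045,.318]
bot.move_to([*t,.17],down(0)); bot.servo_line([*t,.07],rate=.15); st()
save("scene_k",crop=(180,80,340,240),f=4); save("side_k",crop=(190,130,350,290),f=4)
```

```text
t 37.3 pos [0.3604 0.0893 0.3295] F [ 0.1  0.2 -2.5] open 0.713
 t 39.3 pos [0.5054 0.3181 0.0712] F [ 0.4  0.2 -1.6] open 0.716
```

View pics/scene_k.png

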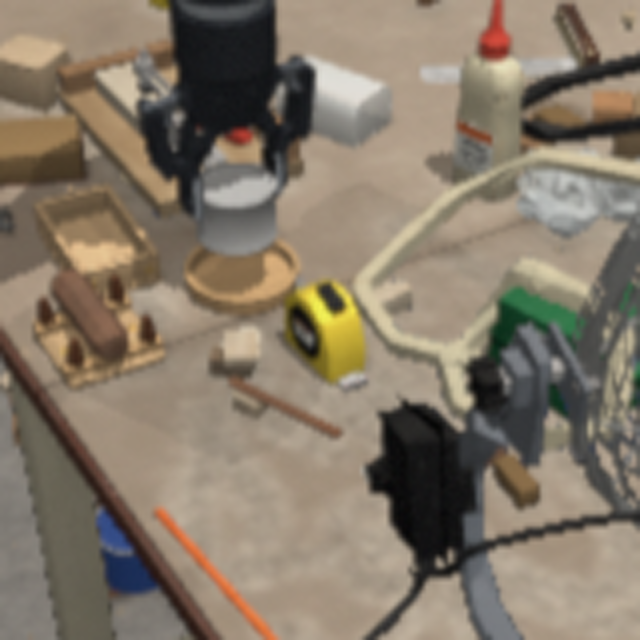

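View pics/side_k.png

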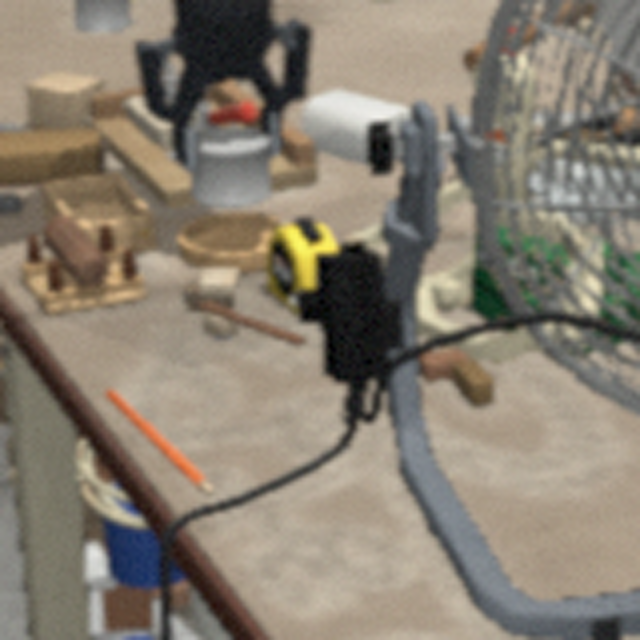

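Run:
```python
from h import *
t=[.5045,.318]
bot.servo_line([*t,.036],rate=.1); st()
for z in np.arange(.032,.018,-.003):
    bot.servo_line([*t,z],rate=.05); s=st(round(z,3))
    if s["wrist_force"][2]>4: break
bot.command_gripper(1.0); st("rel"); bot.servo_line([*t,.08],rate=.1); bot.servo_line([*t,.20],rate=.25)
bot.move_to([.45,.26,.22],down(np.pi/2)); c=save("wrist_l",f=1.4); np.save("wl.npy",c,allow_pickle=True); st()
```

```text
t 39.9 pos [0.5044 0.318  0.036 ] F [-0.3  0.1 -2.2] open 0.715
0.032 t 40.1 pos [0.5047 0.3181 0.0323] F [-0.1 -0.7 -1.4] open 0.71
0.029 t 40.4 pos [0.5044 0.3179 0.0289] F [ 0.2 -0.3 -2.3] open 0.711
0.026 t 40.6 pos [0.505  0.3183 0.0262] F [ 0.2  1.  -1.5] open 0.716
0.023 t 40.9 pos [0.505  0.3185 0.026 ] F [-6.4 -2.2 20.8] open 0.712
rel t 41.2 pos [0.5043 0.3178 0.0226] F [0.2 0.2 0.4] open 1.004
 t 44.1 pos [0.4498 0.26   0.2194] F [-0.3  0.   0.3] open 0.997
```

View pics/wrist_l.png

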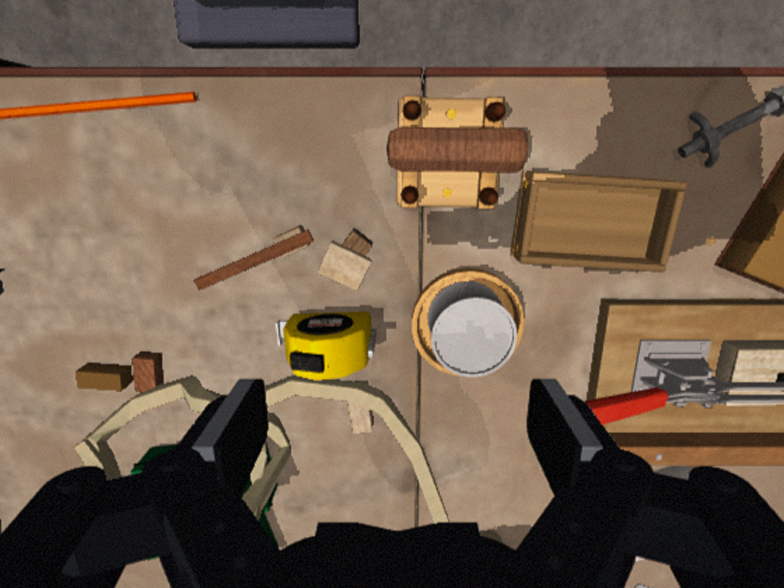

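Run:
```python
from h import *
c=np.load("wl.npy",allow_pickle=True).item()
W=lambda p,z:ray(c,(p[0]/1.4-.3,p[1]/1.4-.3),z)[:2].round(4)
print("handle",W((388,149),.033),W((527,148),.033)); P=[W(p,.041) for p in [(412,109),(496,109),(490,196),(410,195)]];print("pegs",P,np.mean(P,0))
print("dots",(W((451,114),.009)+W((447,193),.009))/2)
print("tin",W((474,336),.051), "coaster",W((414,320),.018),W((524,322),.018),W((470,268),.018),W((468,373),.018))
save("wrist_l2",c,crop=(170,200,300,290),f=6); save("wrist_l3",c,crop=(355,110,505,205),f=5)
```

```text
handle [0.3698 0.2537] [0.3693 0.3496]
pegs [array([0.3448, 0.2698]), array([0.3449, 0.325 ]), array([0.401 , 0.3245]), array([0.4002, 0.2689])] [0.372725 0.29705 ]
dots [0.37385 0.2985 ]
tin [0.502  0.3169] coaster [0.5021 0.2735] [0.5039 0.3629] [0.4585 0.3169] [0.55   0.3196]
```

View pics/wrist_l2.png

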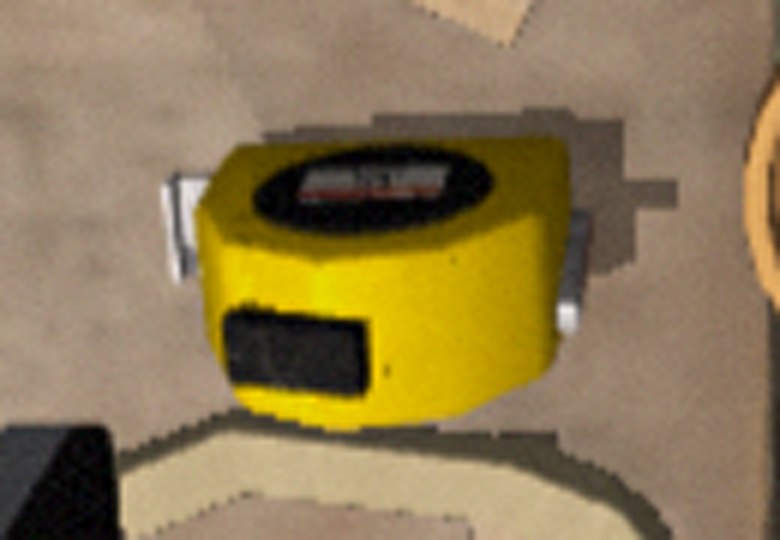

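View pics/wrist_l3.png

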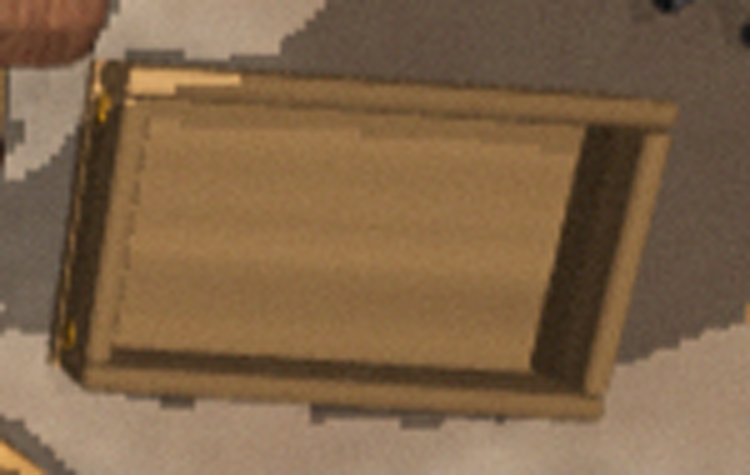

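Run:
```python
from h import *
c=np.load("wl.npy",allow_pickle=True).item()
A=lambda p,z:ray(c,(170+p[0]/6-.4,200+p[1]/6-.4),z)[:2].round(4)
B=lambda p,z:ray(c,(355+p[0]/5-.4,110+p[1]/5-.4),z)[:2].round(4)
print("base line",A((235,145),.0),A((570,138),.0)); print("face top edge z.061 (min x)",A((340,258),.061),"far top",A((340,427),.061),A((340,427),.068))
print("button",[A(p,.068) for p in [(228,310),(370,320),(367,395),(235,388)]])
for z in (.0,.01,.02,.03): print(z,"hookL",A((163,180),z),A((180,280),z),"clipR",A((592,212),z),A((570,330),z), "yellow L",A((197,208),z),"yellow R",A((572,150),z))
Q=[B(p,.03) for p in [(127,62),(678,103),(603,416),(85,390)]];print("box",Q,np.mean(Q,0)); 
L=lambda a,b:np.linalg.norm(a-b).round(4); print(L(Q[0],Q[1]),L(Q[1],Q[2]),L(Q[2],Q[3]),L(Q[3],Q[0])); print([np.degrees(np.arctan2(*(b-a)[::-1])).round(1) for a,b in [(Q[0],Q[1]),(Q[3],Q[2]),(Q[0],Q[3]),(Q[1],Q[2])]])
F=[B(p,.006) for p in [(585,125),(533,368),(115,350)]];print("floor",F)
print("inner rim",[B(p,.03) for p in [(148,103),(643,130),(585,392),(110,362)]])
```

```text
base line [0.5032 0.1709] [0.5018 0.2374]
face top edge z.061 (min x) [0.5008 0.2022] far top [0.5327 0.2004] [0.5288 0.2018]
button [array([0.5071, 0.1845]), array([0.509 , 0.2079]), array([0.5228, 0.2067]), array([0.5215, 0.1846])]
0.0 hookL [0.5106 0.156 ] [0.5324 0.1576] clipR [0.5176 0.2416] [0.5436 0.2366] yellow L [0.5166 0.1623] yellow R [0.5043 0.2378]
0.01 hookL [0.5067 0.1589] [0.5279 0.1604] clipR [0.5135 0.2421] [0.5388 0.2373] yellow L [0.5126 0.165 ] yellow R [0.5006 0.2384]
0.02 hookL [0.5028 0.1618] [0.5234 0.1633] clipR [0.5094 0.2426] [0.534 0.238] yellow L [0.5085 0.1677] yellow R [0.4968 0.239 ]
0.03 hookL [0.4989 0.1646] [0.5188 0.1661] clipR [0.5053 0.2431] [0.5292 0.2386] yellow L [0.5044 0.1704] yellow R [0.4931 0.2397]
box [array([0.3849, 0.3556]), array([0.393 , 0.4661]), array([0.4574, 0.4629]), array([0.4516, 0.3528])] [0.421725 0.40935 ]
0.1108 0.0645 0.1103 0.0668
[np.float64(85.8), np.float64(87.0), np.float64(-2.4), np.float64(-2.8)]
floor [array([0.3992, 0.462 ]), array([0.4526, 0.4598]), array([0.4484, 0.3655])]
inner rim [array([0.3928, 0.3605]), array([0.3982, 0.4602]), array([0.4522, 0.4582]), array([0.4456, 0.3575])]
```

Run:
```python
from h import *
o=down(np.pi+np.radians(1.2)); p=[.517,.2005]
bot.command_gripper(.66); bot.move_to([*p,.17],o); bot.servo_line([*p,.075],rate=.15); st(); bot.servo_line([*p,.032],rate=.06); s=st("low")
if abs(s["wrist_force"]).max()<8:
    bot.command_gripper(0,60); st("grip"); bot.servo_line([*p,.07],rate=.12); st("up")
save("scene_m",crop=(180,80,340,240),f=4); save("wrist_m",f=1.2)
```

```text
t 46.8 pos [0.5176 0.2007 0.0757] F [-0.  -0.5  0.4] open 0.66
low t 47.7 pos [0.5172 0.2006 0.0321] F [-0.8 -0.6 -1.2] open 0.655
grip t 48.0 pos [0.5178 0.2006 0.0327] F [ 0.6 -0.2  4.4] open 0.387
up t 48.5 pos [0.5168 0.2004 0.0698] F [ 0.6  0.2 -2.8] open 0.388
```

View pics/scene_m.png

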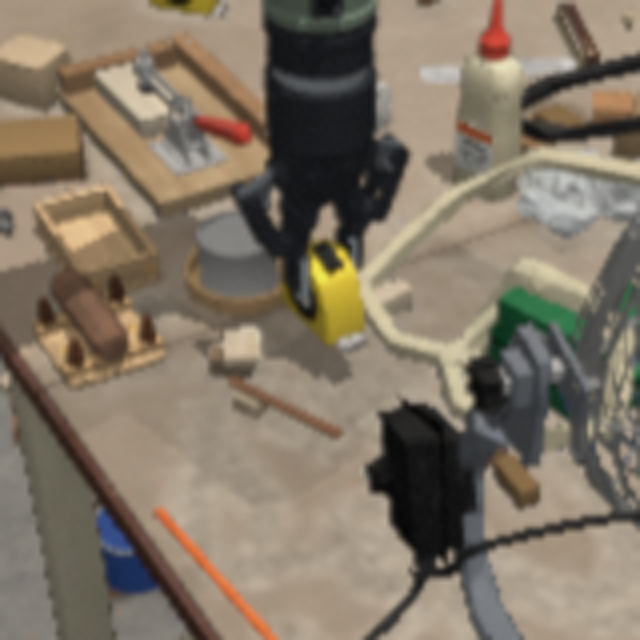

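View pics/wrist_m.png

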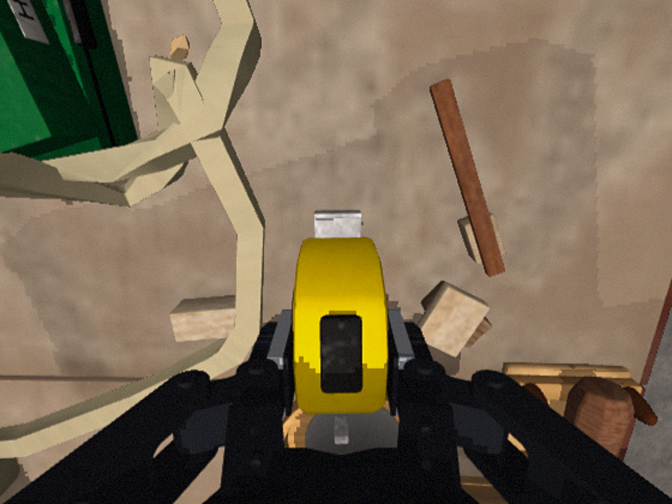

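Run:
```python
from h import *
o=down(np.pi-np.radians(3)); t=[.4215,.410]
bot.servo_line([.517,.2005,.18],rate=.2); bot.move_to([*t,.16],o); bot.servo_line([*t,.076],rate=.15); st()
save("scene_n",crop=(160,60,320,220),f=4); save("side_n",crop=(160,110,320,270),f=4); save("wrist_n",f=1.2)
```

```text
t 50.9 pos [0.4225 0.4098 0.0767] F [ 0.1  0.1 -2.5] open 0.384
```

View pics/scene_n.png

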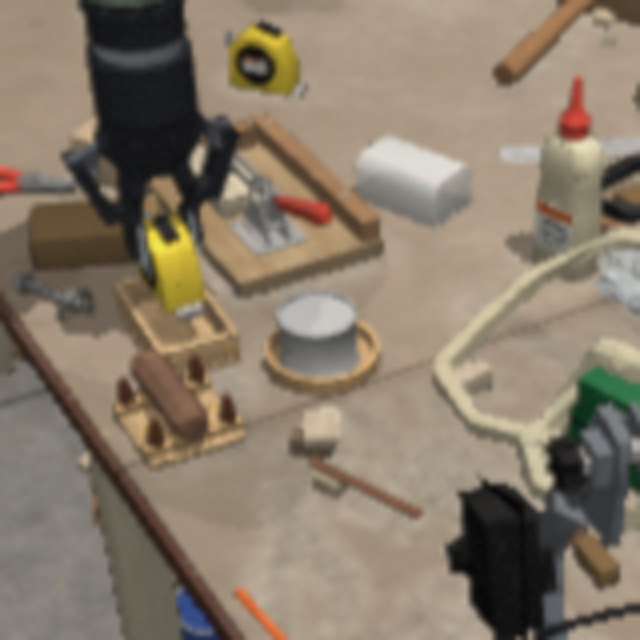

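View pics/side_n.png

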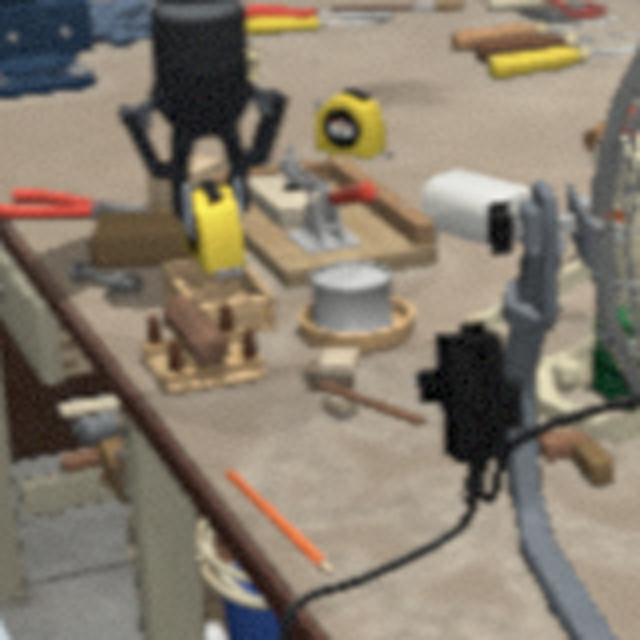

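View pics/wrist_n.png

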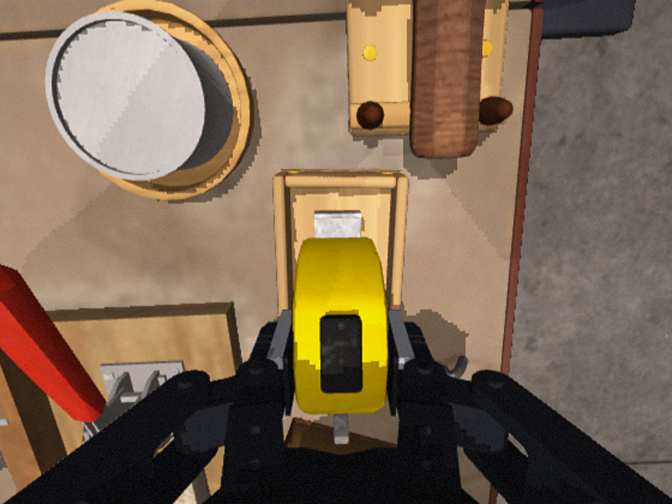

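Run:
```python
from h import *
c=bot.read_camera("wrist"); W=lambda p,z:ray(c,(p[0]/1.2-.3,p[1]/1.2-.3),z)[:2].round(4)
print("inner rim near",W((290,188),.03),W((397,188),.03),"outer",W((275,173),.03),W((408,173),.03),"hook",W((338,211),.054),W((338,211),.05))
print("sides",W((288,300),.03),W((395,300),.03))
```

```text
inner rim near [0.4433 0.3588] [0.3913 0.3616] outer [0.4498 0.3513] [0.386  0.3547] hook [0.4201 0.3664] [0.4202 0.3672]
sides [0.45   0.4182] [0.3929 0.4212]
```

Run:
```python
from h import *
t=[.421,.411]
bot.servo_line([*t,.048],rate=.1); st()
for z in np.arange(.044,.030,-.003):
    bot.servo_line([*t,z],rate=.05); s=st(round(z,3))
    if s["wrist_force"][2]>3: break
bot.command_gripper(.66); st("rel"); bot.servo_line([*t,.10],rate=.1); bot.servo_line([*t,.20],rate=.25)
bot.move_to([.40,.33,.27],down(np.pi/2)); c=save("wrist_o",f=1.4); st()
save("scene_o",crop=(160,60,320,220),f=4); save("side_o",f=1.4)
```

```text
t 51.5 pos [0.4206 0.4108 0.0478] F [ 0.4  0.7 -2.7] open 0.385
0.044 t 51.8 pos [0.4211 0.4111 0.0442] F [-0.2 -0.5 -2.4] open 0.387
0.041 t 52.0 pos [0.4209 0.4109 0.0409] F [-0.2 -0.6 -1.5] open 0.381
0.038 t 52.3 pos [0.4215 0.4114 0.0387] F [-0.4 -0.3  2.8] open 0.385
0.035 t 52.5 pos [0.4225 0.4114 0.038 ] F [-3.1 -5.2 19.7] open 0.384
rel t 52.9 pos [0.4208 0.4109 0.0346] F [-0.3 -0.3 -0.8] open 0.663
 t 55.5 pos [0.3998 0.3299 0.2691] F [ 0.3 -0.9  0. ] open 0.659
```

View pics/wrist_o.png

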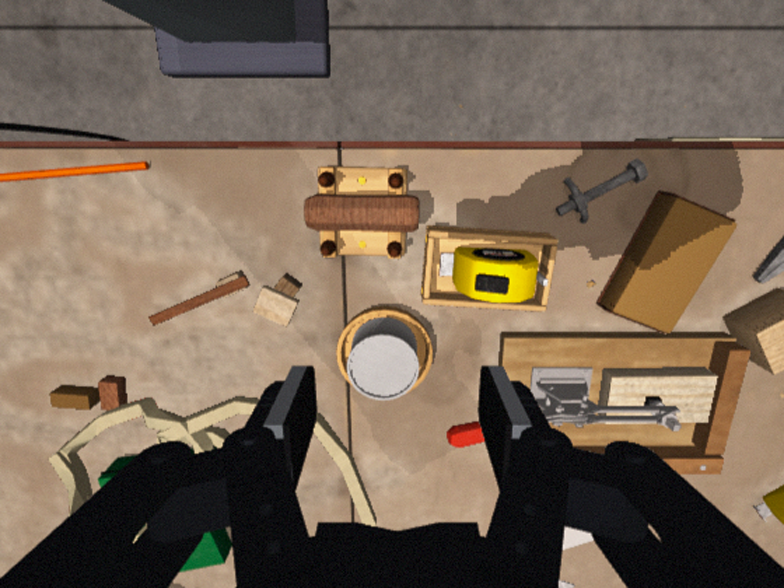

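View pics/scene_o.png

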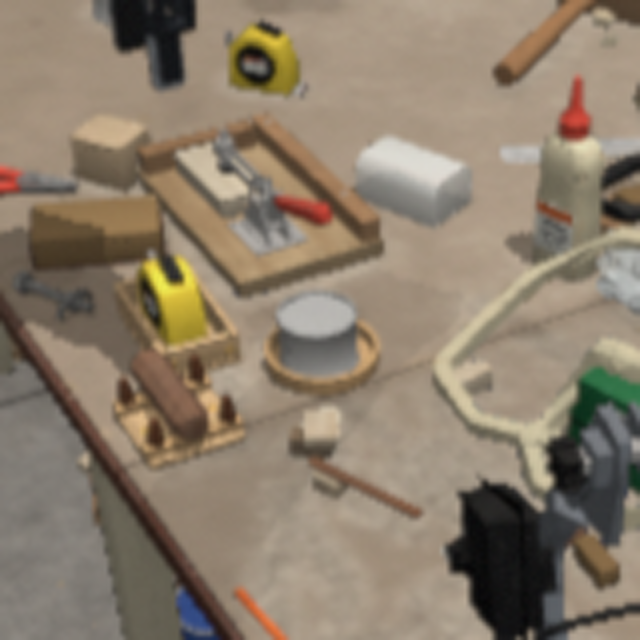

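View pics/side_o.png

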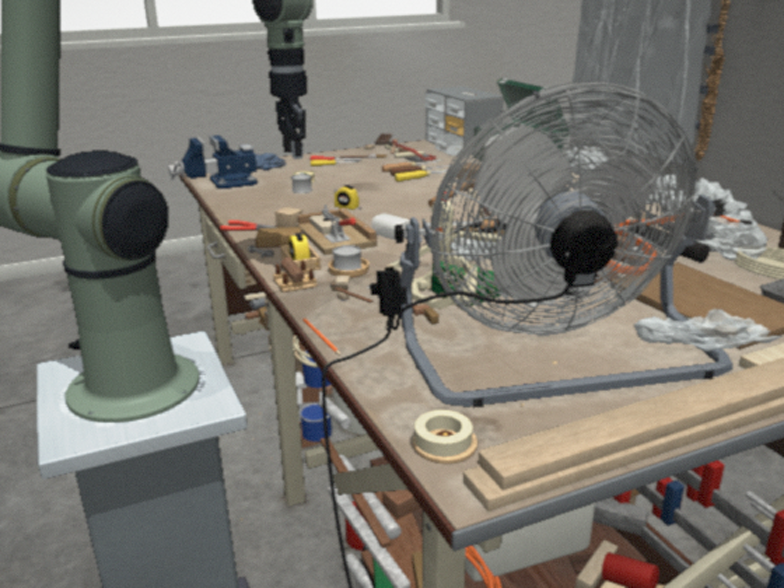

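Run:
```python
from h import *
bot.hold(0.5); bot.hand_in(); st()
```

```text
the job is handed in; nothing more can be done
the job is handed in; nothing more can be done
```

I put all four items in their holders in the order you listed and handed the job in at about 56 s. It reports no verdict.

**Last checks (wrist, scene and side pictures, gripper clear):**
- **File handle:** it lies across both bars between the pegs. My views disagreed by about 4 mm on how well it is centred. I shifted it 4.5 mm once, and the last picture shows it centred.
- **Masking roll:** it lies flat on the hub with the spigot inside its hole.
- **Tin:** it stands upright inside the coaster rim, about 2 mm from centre.
- **Tape measure:** it stands upright inside the box.

**What went wrong:** on the first grasp, of the handle, the wrist force reached about 50 N and the arm was pushed about 25 mm sideways. An open finger probably landed on the loose stick or chip beside the handle. The handle was still held, and the stick looks to have moved little, if at all. That stayed under the 120 N wrist limit, but I could not measure whether any arm or gripper-body contact passed the 40 N limit. Every later contact I read was about 21 N or less.

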